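Set out the tasting tins

ROBOT

A 6-joint arm with a two-finger parallel gripper is mounted at the origin on the work surface. World frame = base frame: x ahead of the robot, y to its left, z up, the work surface at z = 0. Lengths are in m, angles in rad, forces in N, time in s.
With the tool pointing down it reaches from about 0.3 to 0.875 m from the base axis. Payload 6.4 kg.
Tool frame: the origin (TCP) lies between the finger pads; the fingertips stand 22 mm ahead of it and the grasp point (between the pads) lies 3 mm ahead of it (env.tip_extent is the distance from the TCP to the fingertips, in m); z points along the fingers, y is the line along which they close (so a half turn about z gives the same grasp; the last joint's range is limited). The gripper opens to 88 mm and grips with 3 to 60 N. Pads are 18 mm wide; open, the fingers measure 123 mm over their backs; the gripper's body (75 mm by 187 mm) begins 45 mm behind the grasp point.
Start: joints at [-1.462, 0.181, 1.607, -0, 1.354, -0.206], TCP at [0.178, -0.547, 0.261] pointing down, gripper open.
Joint ranges: [-2.99, 2.99], [-0.89, 2.07], [0.3, 2.58], [-1.14, 4.28], [0, 2.63], [-3.12, 3.12]. Speed limits (rad/s): [2.57, 2.57, 3.01, 3.14, 3.14, 3.14].

INTERFACE

Orientations are given as a unit quaternion [w, x, y, z].
In Python, from rig import env gives the robot as it stands.
- The arm moves only by the tool jog_arm, never from a script. Its argument "series" is a list of rows, each a list of 7 numbers: the opening, from 0 (shut) to 1 (fully open), then the shift along the tool's x, y, z in m, then the turn, a rotation vector about the tool's x, y, z in rad. A call has 1 to 20 rows; each row shifts and turns the commanded pose from where the row before left it, along the tool's axes as they then stand; what a row does not reach is not made up. A row lasts 1/10 s, in which the tool goes at most 50 mm and 8.59 degrees, less where a joint would pass 70% of its speed; a pose out of reach is approached as far as the arm can. A call with a gripper value outside its range is refused whole. The fingers move at their own pace and stop on an object; "newtons" is the grip in N (left out, the last holds). Time passes only in rows, so rows that do not move let the fingers close. It gives the time, the measured TCP pose, the force, the opening and the grip force at its end, in the units of the state.
- env.read_state(): the state, without advancing time (a new reading comes with each control period).
- env.grab_frame(name): name is "side" or "top"; returns a dict with "image" (400x640x3 uint8, blue, green, red), "fovy" (degrees; the focal length in pixels is half the picture's height over the tangent of half this angle, whatever the lens; pixels are square), "cx", "cy" (the principal point, pixels), "D" ([k1, k2, p1, p2, k3] as OpenCV has them; the pictures are not rectified), "pose" (4x4, takes a point from camera to world coordinates). Camera axes: x right, y up, looking along -z (the intrinsics and any distortion apply to the point x, -y, -z); pixel columns grow to the right and rows downward; lengths in m; the calibration is good to about 2 mm. A picture is of the moment at which its call begins. There is no depth.
- env.job_done(): hands the job in; it is judged then, once.
Trained networks look in a picture, given as the dict that the camera call returned (one of the last four; its "shot" number tells which), for a name from the list of things; names that differ only in an ending like _2 or _b are one class to them, and where a whole thing is asked for, a point or a joint stands for the part that bears it (a point fixed in the world has none). Each returns a list of dicts, best first, with "score" (0 to 1); they miss things now and then, are a little off and sometimes report something else, mostly with a low value. They report only what shows in the picture. A call takes as long as a camera call.
- env.boxes_of(label, picture): "point" ([column, row] in pixels, amid what is visible of it).
The state is a dict: "t": time; "joints": joint angles; "joint_vel": joint speeds; "joint_efforts": joint torques, N m; "position": TCP position; "orientation": TCP orientation; "wrist_force": force on the tool from outside, world axes, zero at the start; "ft_torque": the same for the moment, N m; "gripper_width": finger opening in m; "finger_force": force on a finger pad.
Only numpy, scipy, OpenCV 4.12 (cv2) and the standard library are available. Lean on these libraries where they do the work, as an engineer would, in place of code of your own. Each camera call takes 0.05 s, during which the arm holds its last target. There are 200 camera calls.

TASK

The four tea tins are stacked in a tower on the tea bar: take the stack apart and stand each tin upright, lid up, in the recess of the coaster of its own shape and size, flat on the coaster's floor, the square tins turned to sit square with their coasters. Set the tins down, do not drop them or tip them over, and do not knock over the tasting cup or the milk jug that stand among them.

Things in the scene. Friction and masses are not known exactly. Their poses are not given: they have to be found in the camera images.
- tin_square_large_mid (a point): Centre (half-way up) of the larger square tea tin: brushed steel with a flat lid inlaid with pale wood, 62 x 62 mm square and 56 mm tall, straight sides, under 400 g. At the start it stands upright as the bottom tin of the four-high stack (the order from the counter up is always larger square, larger round, smaller square, smaller round; all loose, none interlock). z is up along the tin's axis; x and y are normal to its flat sides.
- tin_round_large_mid (a point): Centre (half-way up) of the larger round tea tin: brushed steel with a flat lid inlaid with pale wood, round, 52 mm in diameter and 50 mm tall, straight sides, under 400 g. At the start it stands upright as second from the bottom tin of the four-high stack (the order from the counter up is always larger square, larger round, smaller square, smaller round; all loose, none interlock). z is up along the tin's axis.
- tin_square_small_mid (a point): Centre (half-way up) of the smaller square tea tin: brushed steel with a flat lid inlaid with pale wood, 38 x 38 mm square and 46 mm tall, straight sides, under 400 g. At the start it stands upright as third from the bottom tin of the four-high stack (the order from the counter up is always larger square, larger round, smaller square, smaller round; all loose, none interlock). z is up along the tin's axis; x and y are normal to its flat sides.
- tin_round_small_mid (a point): Centre (half-way up) of the smaller round tea tin: brushed steel with a flat lid inlaid with pale wood, round, 26 mm in diameter and 46 mm tall, straight sides, under 400 g. At the start it stands upright as the top tin of the four-high stack (the order from the counter up is always larger square, larger round, smaller square, smaller round; all loose, none interlock). z is up along the tin's axis.
- coaster_square_large: The larger square coaster, fixed to the counter: dark wood with a cork floor, 88 x 88 mm outside, its recess 78 x 78 mm. The floor of the recess is 4 mm above the counter and a 5 mm wide rim stands to 8 mm above the counter. The origin is the centre of its underside, on the counter (height 0); z is up; x and y are normal to its sides.
- coaster_round_large: The larger round coaster, fixed to the counter: dark wood with a cork floor, 78 mm in outer diameter, its recess 68 mm across. The floor of the recess is 4 mm above the counter and a 5 mm wide rim stands to 8 mm above the counter. The origin is the centre of its underside, on the counter (height 0); z is up.
- coaster_square_small: The smaller square coaster, fixed to the counter: dark wood with a cork floor, 64 x 64 mm outside, its recess 54 x 54 mm. The floor of the recess is 4 mm above the counter and a 5 mm wide rim stands to 8 mm above the counter. The origin is the centre of its underside, on the counter (height 0); z is up; x and y are normal to its sides.
- coaster_round_small: The smaller round coaster, fixed to the counter: dark wood with a cork floor, 52 mm in outer diameter, its recess 42 mm across. The floor of the recess is 4 mm above the counter and a 5 mm wide rim stands to 8 mm above the counter. The origin is the centre of its underside, on the counter (height 0); z is up.
- tasting_cup_mid (a point): Centre (half-way up) of the white ceramic tasting cup, 56 mm across and 52 mm tall, loose on the counter; not to be knocked over. z is up along its axis.
- milk_jug_mid (a point): Centre (half-way up) of the little steel milk jug, 52 mm across and 56 mm tall, with a thin handle that reaches 45 mm from its axis along its +y; loose on the counter; not to be knocked over. z is up along its axis.

How it is judged:
By the outcome, as a careful person would: the job done as asked, in the order asked, and still so for the second after the job is handed in, with the robot touching nothing.
It also fails if it takes over 128 s, if anything falls off the work surface, if the arm or the gripper's body presses on something with over 40 N, if the wrist force passes 120 N, or if a joint passes its speed limit or range.

## Working session

There is one attempt and no reset: what is moved stays moved. The work goes in short steps, Python scripts to look and compute and a tool call to move; the robot and the scene stay as the last step left them, time stands still between calls to the robot, and variables do not carry over. Pictures are saved under pics/ and viewed, at most 14 in all, crops included, and the job is handed in when it is done.

Besides the shell and the picture viewer there is one more tool, called after ">>>" as name([rows], argument=value, ...), one row to a line, values as JSON. jog_arm: Moves the arm, as the interface text tells. Its arguments: {"type":"object","properties":{"series":{"type":"array","items":{"type":"array","items":{"type":"number"}}},"newtons":{"type":"number"}},"required":["series"]}

```bash
ls; mkdir -p pics
python3 - <<'E'
from rig import env
import cv2,numpy as np
s=env.read_state();print({k:np.round(v,3).tolist() for k,v in s.items()})
L=["tin_square_large_mid","tin_round_large_mid","tin_square_small_mid","tin_round_small_mid","coaster_square_large","coaster_round_large","coaster_square_small","coaster_round_small","tasting_cup_mid","milk_jug_mid"]
for n in("side","top"):
    f=env.grab_frame(n);cv2.imwrite(f"pics/{n}0.png",f["image"])
    print(n,f["fovy"],f["cx"],f["cy"],f["D"],np.round(f["pose"],4).tolist())
    for l in L: print(l,[(np.round(d["point"],1).tolist(),round(d["score"],2)) for d in env.boxes_of(l,f)[:3]])
E
```

```text
pics
{'t': 0.0, 'joints': [-1.462, 0.182, 1.608, -0.0, 1.354, -0.206], 'joint_vel': [-0.0, -0.0, -0.003, 0.001, 0.001, 0.002], 'joint_efforts': [0.001, -43.386, -34.185, 0.07, 0.038, -0.0], 'position': [0.178, -0.546, 0.26], 'orientation': [-0.001, 0.988, 0.157, 0.0], 'wrist_force': [0.258, -0.295, 0.604], 'ft_torque': [-0.035, -0.034, -0.006], 'finger_force': 0.0, 'gripper_width': 0.088}
side 42.362901893254275 311.80070940499604 192.68025970629714 [0.01043545 0.         0.         0.         0.        ] [[-0.8192, 0.362, -0.4448, 0.0172], [-0.573, -0.485, 0.6606, 0.7523], [0.0234, 0.7961, 0.6048, 0.7996], [0.0, 0.0, 0.0, 1.0]]
tin_square_large_mid [([332.3, 227.7], 0.83)]
tin_round_large_mid [([335.0, 207.5], 0.96), ([332.9, 227.6], 0.42)]
tin_square_small_mid [([335.6, 191.6], 0.66)]
tin_round_small_mid [([334.8, 169.0], 0.69)]
coaster_square_large [([400.0, 188.2], 0.88)]
coaster_round_large [([218.3, 258.3], 0.71)]
coaster_square_small [([276.0, 323.8], 0.62), ([216.8, 259.2], 0.54), ([279.6, 210.9], 0.45)]
coaster_round_small [([333.5, 227.3], 0.66), ([399.9, 192.2], 0.47), ([326.2, 167.8], 0.42)]
tasting_cup_mid [([279.9, 209.1], 0.56)]
milk_jug_mid [([332.1, 280.0], 0.86)]
top 53.69730226236723 316.9566243596374 192.36000646105794 [0.01355961 0.         0.         0.         0.        ] [[-0.0008, 0.9987, -0.0506, 0.4572], [-0.9994, 0.001, 0.0355, 0.023], [0.0355, 0.0506, 0.9981, 1.0114], [0.0, 0.0, 0.0, 1.0]]
tin_square_large_mid [([315.0, 212.6], 0.68)]
tin_round_large_mid [([315.4, 211.5], 0.44)]
tin_square_small_mid [([323.3, 207.9], 0.7)]
tin_round_small_mid [([315.4, 211.5], 0.36)]
coaster_square_large [([415.9, 229.6], 0.79)]
coaster_round_large [([236.7, 139.9], 0.88)]
coaster_square_small [([209.0, 227.8], 0.78)]
coaster_round_small [([396.8, 153.4], 0.64), ([234.3, 143.4], 0.62)]
tasting_cup_mid [([303.2, 152.5], 0.86)]
milk_jug_mid [([256.7, 241.6], 0.55)]
```

View pics/side0.png

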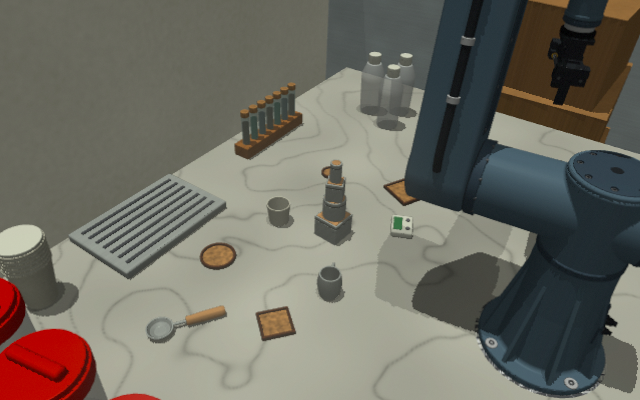

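View pics/top0.png

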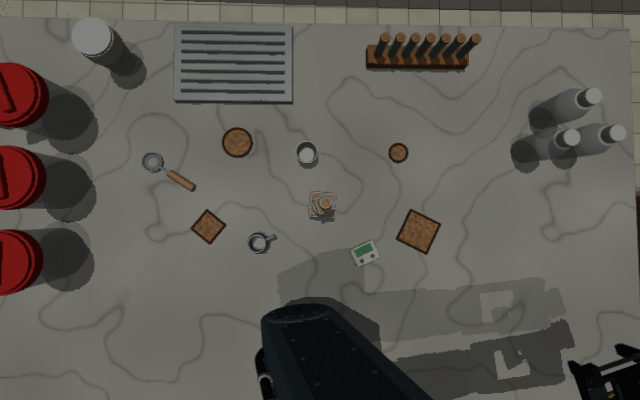

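```bash
cat > h.py <<'E'
from rig import env
import cv2,numpy as np
def K(f):
    F=200/np.tan(np.radians(f["fovy"])/2); return np.array([[F,0,f["cx"]],[0,F,f["cy"]],[0,0,1.]])
def ray(f,px):  # px Nx2 -> world directions
    u=cv2.undistortPoints(np.float64(px).reshape(-1,1,2),K(f),np.float64(f["D"])).reshape(-1,2)
    return np.c_[u[:,0],-u[:,1],-np.ones(len(u))]@np.array(f["pose"])[:3,:3].T
def onz(f,px,z):
    d=ray(f,px);c=np.array(f["pose"])[:3,3]; return (c+d*((z-c[2])/d[:,2])[:,None])[:,:2]
def proj(f,P):
    T=np.array(f["pose"]);q=(np.float64(P).reshape(-1,3)-T[:3,3])@T[:3,:3]*[1,-1,-1]
    return cv2.projectPoints(q,np.zeros(3),np.zeros(3),K(f),np.float64(f["D"]))[0].reshape(-1,2)
def crop(f,name,x,y,w,h,s):
    cv2.imwrite(name,cv2.resize(f["image"][y:y+h,x:x+w],None,fx=s,fy=s,interpolation=cv2.INTER_CUBIC))
E
python3 - <<'E'
from h import *
seeds={"side":dict(RL=(218,257),SS=(276,323),SL=(402,191),RS=(327,172)),"top":dict(RL=(237,142),RS=(398,153),SL=(418,231),SS=(208,226))}
for n in seeds:
    f=env.grab_frame(n);im=f["image"]
    hsv=cv2.cvtColor(im,cv2.COLOR_BGR2HSV);m=((hsv[...,1]>75)&(hsv[...,0]<25)).astype(np.uint8)
    N,lab,st,_=cv2.connectedComponentsWithStats(m)
    for k,(x,y) in seeds[n].items():
        l=lab[y,x]
        if not l: print(n,k,"none",hsv[y,x]);continue
        c=max(cv2.findContours((lab==l).astype(np.uint8),0,1)[0],key=len).reshape(-1,2)
        ys,xs=np.where(lab==l)
        w=onz(f,np.c_[xs,ys],0.006)*1000; r=cv2.minAreaRect(np.float32(onz(f,c,0.006)*1000))
        print(n,k,len(xs),w.mean(0).round(1),np.round(r[0],1),np.round(r[1],1),round(r[2],1))
    if n=="side": crop(f,"pics/s1.png",295,145,80,110,5)
    else: crop(f,"pics/t1.png",290,130,80,100,6)
E
```

```text
side RL 693 [637.3 192.3] [637.3 191.5] [75.4 74.6] 36.3
side SS 875 [423.1 262.2] [423.7 261.5] [62.7 63.3] 50.4
side SL 381 [ 422.  -253.5] [ 415.8 -259.8] [63.4 92.1] 62.9
side RS 60 [ 625.  -214.9] [ 625.6 -214.2] [18.9 42.7] 33.5
top RL 705 [636.2 191.5] [636.4 190.7] [71.8 75.8] 0.4
top RS 294 [ 612.2 -222. ] [ 612.7 -222.1] [47.4 48.1] 44.8
top SL 1156 [ 408.9 -271.2] [ 408.9 -271.4] [87.2 86.1] 63.5
top SS 647 [422.1 261.7] [422.5 261.8] [63.7 63.4] 51.3
```

View pics/s1.png

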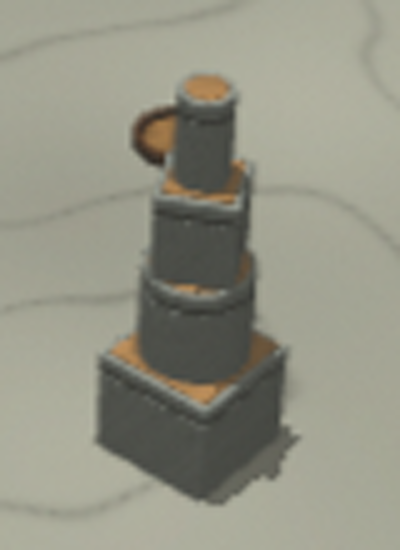

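View pics/t1.png

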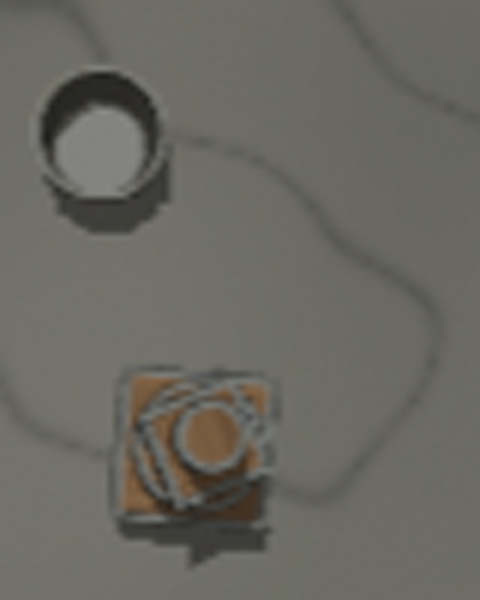

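```bash
cat >> h.py <<'E'
def uncrop(p,x,y,s): return (np.float64(p)+.5)/s-.5+[x,y]
E
python3 - <<'E'
from h import *
from scipy.optimize import least_squares
fs=env.grab_frame("side");ft=env.grab_frame("top")
S=lambda *p:uncrop(p,295,145,5);T=lambda *p:uncrop(p,290,130,6)
p=lambda *a:onz(*a)*1000
print("rs",p(ft,T((211,437)),.198).round(1),p(fs,S((207,89)),.198).round(1))
print("ss top",p(ft,T((140,425),(243,380),(278,470),(180,508)),.152).round(1).tolist())
print("ss side",p(fs,S((155,200),(242,203),(250,163)),.152).round(1).tolist())
print("rl",p(ft,T((198,443)),.106).round(1), p(fs,S((198,270)),.106).round(1))
print("sl top",p(ft,T((122,372),(275,378),(268,520),(115,518)),.056).round(1).tolist())
print("sl side",p(fs,S((101,353),(208,412),(285,350)),.056).round(1).tolist())
print("cup",p(ft,T((101,134)),.052).round(1), "jug",p(ft,[[259,242],[275,238]],.05).round(1))
E
```

```text
rs [[477.7 -22. ]] [[479.1 -21. ]]
ss top [[483.2, 1.2], [499.6, -36.3], [466.9, -48.9], [453.1, -13.3]]
ss side [[486.2, 4.2], [455.4, -16.1], [468.3, -43.0]]
rl [[477.7 -22.1]] [[475.6 -17.1]]
sl top [[507.5, 6.0], [505.1, -55.8], [447.8, -52.8], [448.7, 8.8]]
sl side [[510.6, 4.8], [449.8, 10.0], [444.9, -46.7]]
cup [[604.7  14.5]] jug [[386.1 128.6]
 [395.5  90.2]]
```

```bash
cat >> h.py <<'E'
from scipy.spatial.transform import Rotation as R
def plan(x,y,z,yaw=None):
    """target TCP mm, yaw of tool x in deg (mod 180 nearest)"""
    s=env.read_state();p=np.array(s["position"])*1000;q=s["orientation"]
    M=R.from_quat([q[1],q[2],q[3],q[0]]).as_matrix()
    phi=np.degrees(np.arctan2(M[1,0],M[0,0]))
    d=M.T@(np.array([x,y,z])-p)
    print("t",round(s["t"],2),"pos",p.round(1),"phi",round(phi,2),"tilt",M[:2,2].round(4),"j6",round(s["joints"][5],2),"w",s["gripper_width"],"F",np.round(s["wrist_force"],1))
    print("tool shift mm",d.round(1))
    if yaw is not None:
        t=-((yaw-phi+90)%180-90); print("turn z deg",round(t,2),"rad",round(np.radians(t),4))
E
python3 -c "
from h import *
plan(478.3,-21.5,260)"
```

```text
t 1.3 pos [ 178.  -546.8  260.7] phi 18.03 tilt [-0.  0.] j6 -0.21 w 0.08799042464520211 F [-0.3 -0.   0.1]
tool shift mm [ 448.1 -406.5    0.7]
```

>>> jog_arm([
  [1,0.03,-0.027,0,0,0,0],
  [1,0.03,-0.027,0,0,0,0],
  [1,0.03,-0.027,0,0,0,0],
  [1,0.03,-0.027,0,0,0,0],
  [1,0.03,-0.027,0,0,0,0],
  [1,0.03,-0.027,0,0,0,0],
  [1,0.03,-0.027,0,0,0,0],
  [1,0.03,-0.027,0,0,0,0],
  [1,0.03,-0.027,0,0,0,0],
  [1,0.03,-0.027,0,0,0,0],
  [1,0.03,-0.027,0,0,0,0],
  [1,0.03,-0.027,0,0,0,0],
  [1,0.03,-0.027,0,0,0,0],
  [1,0.03,-0.027,0,0,0,0],
  [1,0.028,-0.028,0,0,0,0],
  [1,0,0,0,0,0,0],
  [1,0,0,0,0,0,0],
], newtons=15)

```text
t: 3.0
position: [0.4783, -0.0214, 0.2606]
orientation: [0.0, 0.987, 0.158, -0.0]
wrist_force: [-0.4, -0.0, 0.5]
gripper_width: 0.0879
finger_force: 0.0
```

```bash
python3 -c "
from h import *
plan(478.3,-21.5,186)"
```

```text
t 3.0 pos [478.3 -21.4 260.6] phi 18.18 tilt [-0.0005 -0.0003] j6 0.96 w 0.08789340678767864 F [-0.4 -0.   0.5]
tool shift mm [-0.   0.1 74.6]
```

>>> jog_arm([
  [1,0,0,0.025,0,0,0],
  [1,0,0,0.025,0,0,0],
  [1,0,0,0.0245,0,0,0],
  [1,0,0,0,0,0,0],
  [0.5,0,0,0,0,0,0],
  [0.5,0,0,0,0,0,0],
  [0.4,0,0,0,0,0,0],
  [0.35,0,0,0,0,0,0],
  [0.3,0,0,0,0,0,0],
  [0.25,0,0,0,0,0,0],
  [0.2,0,0,0,0,0,0],
  [0.2,0,0,0,0,0,0],
  [0.2,0,0,0,0,0,0],
], newtons=15)

```text
t: 4.3
position: [0.4783, -0.0219, 0.1861]
orientation: [-0.0, 0.988, 0.157, -0.0]
wrist_force: [0.2, 0.2, -1.3]
gripper_width: 0.0254
finger_force: 15.0
```

>>> jog_arm([
  [0.1,0,0,-0.005,0,0,0],
  [0.1,0,0,-0.015,0,0,0],
  [0.1,0,0,-0.02,0,0,0],
  [0.1,0,0,-0.015,0,0,0],
  [0.1,0,0,0,0,0,0],
], newtons=15)

```text
t: 4.8
position: [0.4796, -0.0223, 0.2436]
orientation: [0.001, 0.988, 0.157, 0.002]
wrist_force: [-0.2, -0.1, -0.6]
gripper_width: 0.0251
finger_force: 15.0
```

```bash
python3 -c "
from h import *
plan(612.4,-222,240)
f=env.grab_frame('side');crop(f,'pics/s2.png',255,105,160,150,5)
f=env.grab_frame('top');crop(f,'pics/t2.png',290,140,130,100,6)
"
```

```text
t 4.8 pos [479.6 -22.3 243.6] phi 18.04 tilt [ 0.0042 -0.0012] j6 0.96 w 0.0250792243618846 F [-0.2 -0.1 -0.6]
tool shift mm [ 64.4 231.    4.4]
```

View pics/s2.png

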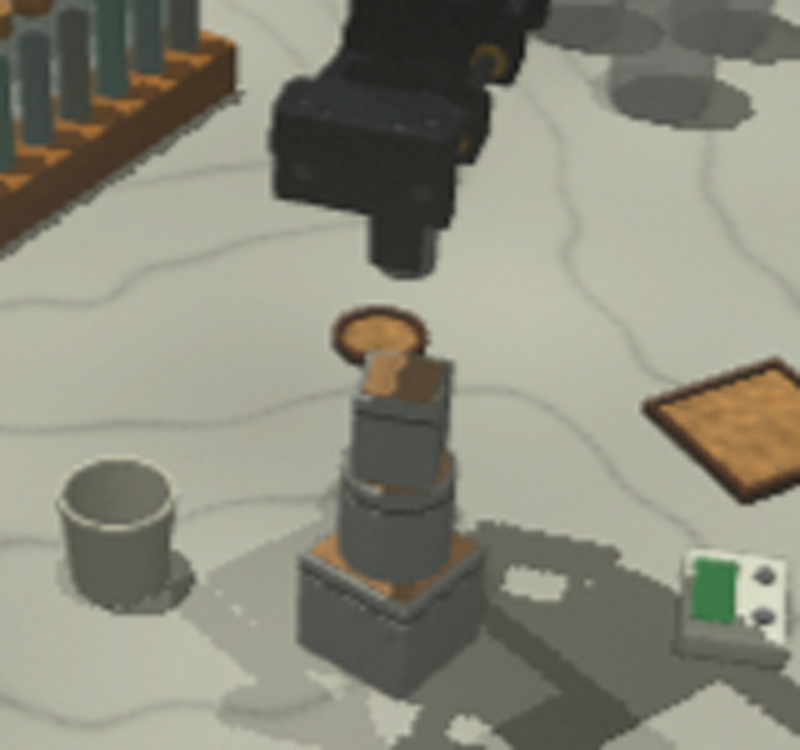

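>>> jog_arm([
  [0.1,0.004,0.014,0,0,0,0],
  [0.1,0.008,0.029,0,0,0,0],
  [0.1,0.008,0.029,0,0,0,0],
  [0.1,0.008,0.029,0,0,0,0],
  [0.1,0.008,0.029,0,0,0,0],
  [0.1,0.008,0.029,0,0,0,0],
  [0.1,0.008,0.029,0,0,0,0],
  [0.1,0.008,0.029,0,0,0,0],
  [0.1,0.004,0.014,0,0,0,0],
  [0.1,0,0,0.02,0,0,0],
  [0.1,0,0,0.03,0,0,0],
  [0.1,0,0,0.03,0,0,0],
  [0.1,0,0,0.03,0,0,0],
  [0.1,0,0,0.03,0,0,0],
  [0.1,0,0,0.02,0,0,0],
  [0.1,0,0,0,0,0,0],
  [0.1,0,0,0,0,0,0],
])

```text
t: 6.6
position: [0.6103, -0.2222, 0.0803]
orientation: [-0.001, 0.988, 0.157, -0.001]
wrist_force: [-0.0, 0.4, -0.7]
gripper_width: 0.0254
finger_force: 15.0
```

```bash
python3 -c "
from h import *
plan(612.4,-222,38.6)
"
```

```text
t 6.6 pos [ 610.3 -222.2   80.3] phi 18.02 tilt [-0.0016  0.0009] j6 0.72 w 0.025449239104735868 F [-0.   0.4 -0.7]
tool shift mm [ 2.1  0.5 41.7]
```

>>> jog_arm([
  [0.1,0.002,0.0005,0.015,0,0,0],
  [0.1,0,0,0.015,0,0,0],
  [0.1,0,0,0.006,0,0,0],
  [0.1,0,0,0.004,0,0,0],
  [0.1,0,0,0,0,0,0],
  [0.1,0,0,0.001,0,0,0],
  [0.1,0,0,0.001,0,0,0],
  [0.1,0,0,0,0,0,0],
  [0.1,0,0,0,0,0,0],
])

```text
t: 7.5
position: [0.6129, -0.2218, 0.0396]
orientation: [0.0, 0.988, 0.157, 0.0]
wrist_force: [0.2, -0.1, -0.2]
gripper_width: 0.0258
finger_force: 15.0
```

>>> jog_arm([
  [0.1,0,0,0.001,0,0,0],
  [0.1,0,0,0,0,0,0],
  [0.1,0,0,0,0,0,0],
])

```text
t: 7.8
position: [0.6128, -0.2217, 0.0382]
orientation: [0.0, 0.988, 0.157, 0.0]
wrist_force: [0.1, -0.2, -0.3]
gripper_width: 0.0253
finger_force: 15.0
```

>>> jog_arm([
  [0.1,0,0,0.0005,0,0,0],
  [0.1,0,0,0,0,0,0],
  [0.1,0,0,0,0,0,0],
])

```text
t: 8.1
position: [0.6129, -0.2217, 0.0381]
orientation: [0.0, 0.988, 0.157, 0.0]
wrist_force: [-2.4, 1.4, 3.2]
gripper_width: 0.0252
finger_force: 14.9
```

>>> jog_arm([
  [0.32,0,0,0,0,0,0],
  [0.4,0,0,0,0,0,0],
  [0.6,0,0,0,0,0,0],
  [0.7,0,0,0,0,0,0],
  [0.7,0,0,-0.015,0,0,0],
  [1,0,0,-0.035,0,0,0],
  [1,0,0,-0.04,0,0,0],
  [1,0,0,-0.04,0,0,0],
  [1,0,0,-0.04,0,0,0],
  [1,0,0,-0.012,0,0,0],
  [1,0,0,0,0,0,0],
])

```text
t: 9.2
position: [0.614, -0.2224, 0.2232]
orientation: [0.002, 0.988, 0.157, 0.002]
wrist_force: [0.4, -0.6, -0.3]
gripper_width: 0.088
finger_force: 0.0
```

```bash
python3 -c "
from h import *
f=env.grab_frame('side');a=cv2.resize(f['image'][145:245,285:375],None,fx=6,fy=6,interpolation=2)[:,:390]
f=env.grab_frame('top');b=cv2.resize(f['image'][140:240,290:420],None,fx=6,fy=6,interpolation=2)[120:520,:400]
o=np.zeros((600,800,3),np.uint8);o[:,:390]=a;o[:400,400:]=b
cv2.imwrite('pics/c3.png',o)"
```

```text
(no output)
```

View pics/c3.png

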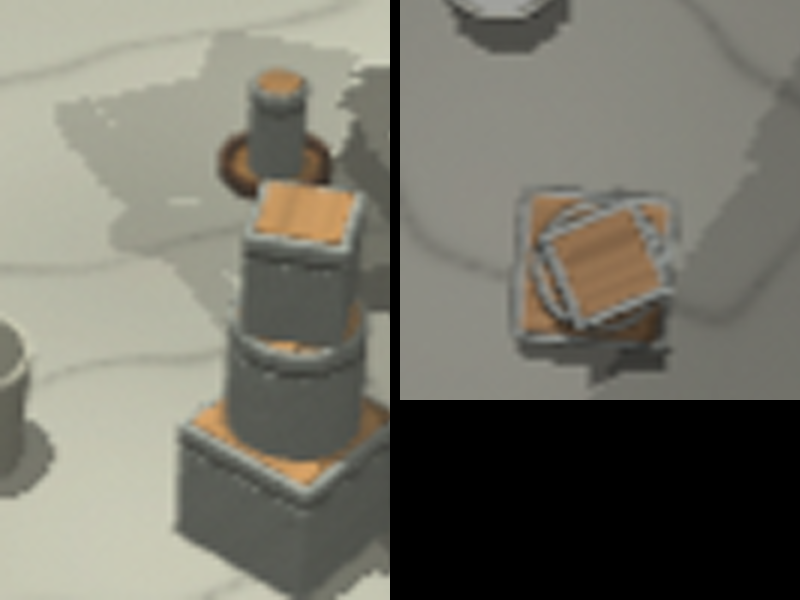

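```bash
python3 -c "
from h import *
fs=env.grab_frame('side');ft=env.grab_frame('top')
def q(P):
    e=[P[1]-P[0],P[2]-P[1],P[3]-P[2],P[0]-P[3]]
    print(P.mean(0).round(1),[round(float(np.linalg.norm(v)),1) for v in e],[round(float(np.degrees(np.arctan2(v[1],v[0])))%90,1) for v in e])
q(onz(fs,uncrop([(260,182),(360,190),(350,248),(243,240)],285,145,6),.152)*1000)
q(onz(ft,uncrop(np.array([(540,238),(640,200),(674,290),(577,328)])+[-400,120],290,140,6),.152)*1000)
plan(477,-22.5,223,24)
plan(477,-22.5,223,114)
"
```

```text
[478.4 -20.9] [36.3, 35.9, 37.9, 36.4] [28.9, 26.4, 29.6, 24.0]
[476.3 -23.4] [38.9, 34.9, 37.8, 35.3] [20.8, 20.6, 21.3, 22.3]
t 9.4 pos [ 611.6 -221.   217. ] phi 18.03 tilt [-0.0038  0.0022] j6 0.73 w 0.08834395956509962 F [-0.1  0.5 -0.9]
tool shift mm [ -66.5 -230.4   -5. ]
turn z deg -5.97 rad -0.1041
t 9.4 pos [ 611.6 -221.   217. ] phi 18.03 tilt [-0.0038  0.0022] j6 0.73 w 0.08834395956509962 F [-0.1  0.5 -0.9]
tool shift mm [ -66.5 -230.4   -5. ]
turn z deg 84.03 rad 1.4667
```

>>> jog_arm([
  [1,-0.004,-0.0144,0,0,0,0],
  [1,-0.0083,-0.0288,0,0,0,0],
  [1,-0.0083,-0.0288,0,0,0,0],
  [1,-0.0083,-0.0288,0,0,0,0],
  [1,-0.0083,-0.0288,0,0,0,0],
  [1,-0.0083,-0.0288,0,0,0,0],
  [1,-0.0083,-0.0288,0,0,0,0],
  [1,-0.0083,-0.0288,0,0,0,0],
  [1,-0.004,-0.0144,0,0,0,0],
  [1,0,0,0,0,0,-0.052],
  [1,0,0,0,0,0,-0.052],
  [1,0,0,0,0,0,0],
  [1,0,0,0,0,0,0],
])

```text
t: 10.7
position: [0.4785, -0.0233, 0.219]
orientation: [-0.0, 0.978, 0.207, -0.001]
wrist_force: [-0.2, 0.4, 0.4]
gripper_width: 0.0879
finger_force: 0.0
```

```bash
python3 -c "
from h import *
plan(477.3,-22,140,24)"
```

```text
t 10.7 pos [478.5 -23.3 219. ] phi 23.9 tilt [-0.0012  0.0003] j6 0.86 w 0.08789202104189034 F [-0.2  0.4  0.4]
tool shift mm [-0.5 -1.6 79. ]
turn z deg -0.1 rad -0.0018
```

>>> jog_arm([
  [1,0,-0.0015,0.02,0,0,0],
  [1,0,0,0.03,0,0,0],
  [1,0,0,0.02,0,0,0],
  [1,0,0,0.009,0,0,0],
  [0.8,0,0,0,0,0,0],
  [0.6,0,0,0,0,0,0],
  [0.5,0,0,0,0,0,0],
  [0.45,0,0,0,0,0,0],
  [0.4,0,0,0,0,0,0],
  [0.35,0,0,0,0,0,0],
  [0.3,0,0,0,0,0,0],
  [0.3,0,0,0,0,0,0],
  [0.3,0,0,0,0,0,0],
], newtons=15)

```text
t: 12.0
position: [0.4783, -0.0218, 0.1411]
orientation: [0.0, 0.978, 0.208, 0.0]
wrist_force: [0.7, -0.4, 3.5]
gripper_width: 0.0377
finger_force: 15.0
```

>>> jog_arm([
  [0.2,0,0,-0.005,0,0,0],
  [0.2,0,0,-0.015,0,0,0],
  [0.2,0,0,-0.02,0,0,0],
  [0.2,0,0,-0.015,0,0,0],
  [0.2,0,0,0,0,0,0],
  [0.2,0,0,0,0,0,-0.1],
  [0.2,0,0,0,0,0,-0.13],
  [0.2,0,0,0,0,0,-0.14],
  [0.2,0,0,0,0,0,-0.1],
  [0.2,0,0,0,0,0,0],
  [0.2,0,0,0,0,0,0],
])

```text
t: 13.1
position: [0.4775, -0.0215, 0.1949]
orientation: [-0.0, 0.903, 0.429, -0.001]
wrist_force: [-0.0, 0.3, -2.1]
gripper_width: 0.038
finger_force: 15.0
```

```bash
python3 -c "
from h import *
plan(422.7,261.8,195,51)"
```

```text
t 13.1 pos [477.5 -21.5 194.9] phi 50.77 tilt [-0.0014  0.0004] j6 0.39 w 0.03798099583831023 F [-0.   0.3 -2.1]
tool shift mm [ 1.848e+02 -2.216e+02  1.000e-01]
turn z deg -0.23 rad -0.0041
```

>>> jog_arm([
  [0.2,0.009,-0.0112,0,0,0,0],
  [0.2,0.0185,-0.0222,0,0,0,0],
  [0.2,0.0185,-0.0222,0,0,0,0],
  [0.2,0.0185,-0.0222,0,0,0,0],
  [0.2,0.0185,-0.0222,0,0,0,0],
  [0.2,0.0185,-0.0222,0,0,0,0],
  [0.2,0.0185,-0.0222,0,0,0,0],
  [0.2,0.0185,-0.0222,0,0,0,0],
  [0.2,0.0185,-0.0222,0,0,0,0],
  [0.2,0.0185,-0.0222,0,0,0,0],
  [0.2,0.009,-0.011,0,0,0,0],
  [0.2,0,0,0.02,0,0,0],
  [0.2,0,0,0.03,0,0,0],
  [0.2,0,0,0.03,0,0,0],
  [0.2,0,0,0.025,0,0,0],
  [0.2,0,0,0.01,0,0,0],
  [0.2,0,0,0,0,0,0],
  [0.2,0,0,0,0,0,0],
])

```text
t: 14.9
position: [0.4226, 0.2617, 0.0816]
orientation: [0.0, 0.903, 0.43, 0.001]
wrist_force: [-0.0, -0.4, -1.0]
gripper_width: 0.038
finger_force: 15.0
```

```bash
python3 -c "
from h import *
plan(422.7,261.8,39,51)"
```

```text
t 14.9 pos [422.6 261.7  81.6] phi 50.91 tilt [0.0011 0.0003] j6 1.0 w 0.038030878985809716 F [-0.  -0.4 -1. ]
tool shift mm [ 0.1  0.  42.6]
turn z deg -0.09 rad -0.0016
```

>>> jog_arm([
  [0.2,0,0,0.015,0,0,0],
  [0.2,0,0,0.015,0,0,0],
  [0.2,0,0,0.006,0,0,0],
  [0.2,0,0,0.004,0,0,0],
  [0.2,0,0,0.001,0,0,0],
  [0.2,0,0,0.0005,0,0,0],
  [0.2,0,0,0,0,0,0],
  [0.2,0,0,0,0,0,0],
])

```text
t: 15.7
position: [0.4222, 0.2616, 0.0396]
orientation: [0.0, 0.903, 0.43, 0.0]
wrist_force: [-0.3, 0.4, -1.4]
gripper_width: 0.0376
finger_force: 15.0
```

>>> jog_arm([
  [0.2,0,0,0.0005,0,0,0],
  [0.2,0,0,0.0005,0,0,0],
  [0.2,0,0,0,0,0,0],
])

```text
t: 16.0
position: [0.4222, 0.2616, 0.0391]
orientation: [0.0, 0.903, 0.43, 0.0]
wrist_force: [-1.8, -1.1, 7.9]
gripper_width: 0.0374
finger_force: 15.0
```

>>> jog_arm([
  [0.46,0,0,0,0,0,0],
  [0.55,0,0,0,0,0,0],
  [0.7,0,0,0,0,0,0],
  [0.7,0,0,0,0,0,0],
  [0.7,0,0,-0.015,0,0,0],
  [1,0,0,-0.03,0,0,0],
  [1,0,0,-0.04,0,0,0],
  [1,0,0,-0.036,0,0,0],
  [1,0,0,0,0,0,0],
  [1,0,0,0,0,0,0],
])

```text
t: 17.0
position: [0.4223, 0.2616, 0.1598]
orientation: [0.0, 0.903, 0.43, 0.001]
wrist_force: [-0.4, 0.1, -0.7]
gripper_width: 0.0881
finger_force: 0.0
```

```bash
python3 -c "
from h import *
f=env.grab_frame('side');a=cv2.resize(f['image'][165:255,285:375],None,fx=6,fy=6,interpolation=2)[:,:390]
f=env.grab_frame('top');b=cv2.resize(f['image'][160:240,290:357],None,fx=6,fy=6,interpolation=2)[:,:400]
o=np.zeros((600,800,3),np.uint8);o[:540,:390]=a;o[:480,400:]=b
cv2.imwrite('pics/c4.png',o)"
```

```text
(no output)
```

View pics/c4.png

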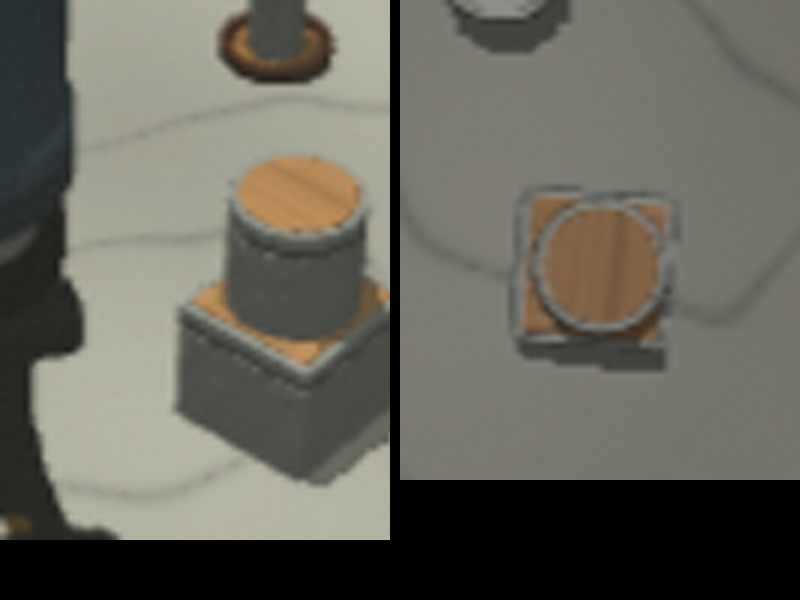

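```bash
python3 -c "
from h import *
fs=env.grab_frame('side');ft=env.grab_frame('top')
print(onz(fs,uncrop([(298,197)],285,165,6),.106)*1000,onz(ft,uncrop([(203,266)],290,160,6),.106)*1000)
P=onz(ft,uncrop(np.array([(523,190),(678,197),(668,340),(517,338)])-[400,0],290,160,6),.056)*1000;print(P.mean(0),P.round(1).tolist())
P=onz(fs,uncrop([(180,310),(305,373),(398,298)],285,165,6),.056)*1000;print((P[0]+P[2])/2,P.round(1).tolist())
print('ss',env.boxes_of('tin_square_small_mid',ft)[:2])
plan(476,-20,160)"
```

```text
[[477.83530477 -20.76459749]] [[476.57001047 -24.04434986]]
[477.58469042 -24.0528524 ] [[508.3, 5.6], [505.5, -57.1], [447.8, -52.8], [448.7, 8.0]]
[477.81732352 -19.3630447 ] [[508.9, 8.1], [451.6, 10.3], [446.8, -46.8]]
ss [{'point': [207.7, 230.9], 'score': 0.6}]
t 17.25 pos [420.9 261.1 157.6] phi 50.92 tilt [-0.003 -0.001] j6 1.0 w 0.08821689262958549 F [ 0.1 -0.3  0. ]
tool shift mm [-183.5  219.9   -2.3]
```

>>> jog_arm([
  [1,-0.009,0.011,0,0,0,0],
  [1,-0.0185,0.0222,0,0,0,0],
  [1,-0.0185,0.0222,0,0,0,0],
  [1,-0.0185,0.0222,0,0,0,0],
  [1,-0.0185,0.0222,0,0,0,0],
  [1,-0.0185,0.0222,0,0,0,0],
  [1,-0.0185,0.0222,0,0,0,0],
  [1,-0.0185,0.0222,0,0,0,0],
  [1,-0.0185,0.0222,0,0,0,0],
  [1,-0.0185,0.0222,0,0,0,0],
  [1,-0.009,0.011,0,0,0,0],
  [1,0,0,0,0,0,0],
  [1,0,0,0,0,0,0],
])

```text
t: 18.55
position: [0.4773, -0.0213, 0.1588]
orientation: [-0.001, 0.903, 0.43, -0.0]
wrist_force: [0.5, 0.0, -0.2]
gripper_width: 0.0878
finger_force: 0.0
```

```bash
python3 -c "
from h import *
plan(477.3,-22,90)"
```

```text
t 18.55 pos [477.3 -21.3 158.8] phi 50.88 tilt [-0.001   0.0007] j6 0.39 w 0.0877761586112401 F [ 0.5  0.  -0.2]
tool shift mm [-0.6  0.5 68.8]
```

>>> jog_arm([
  [1,0,0,0.02,0,0,0],
  [1,0,0,0.025,0,0,0],
  [1,0,0,0.015,0,0,0],
  [1,0,0,0.009,0,0,0],
  [0.9,0,0,0,0,0,0],
  [0.8,0,0,0,0,0,0],
  [0.7,0,0,0,0,0,0],
  [0.6,0,0,0,0,0,0],
  [0.55,0,0,0,0,0,0],
  [0.5,0,0,0,0,0,0],
  [0.45,0,0,0,0,0,0],
  [0.45,0,0,0,0,0,0],
], newtons=18)

```text
t: 19.75
position: [0.4786, -0.0219, 0.091]
orientation: [0.001, 0.903, 0.43, 0.001]
wrist_force: [0.6, -1.5, 5.4]
gripper_width: 0.0514
finger_force: 18.0
```

>>> jog_arm([
  [0.3,0,0,-0.005,0,0,0],
  [0.3,0,0,-0.015,0,0,0],
  [0.3,0,0,-0.02,0,0,0],
  [0.3,0,0,-0.02,0,0,0],
  [0.3,0,0,0,0,0,0],
  [0.3,0,0,0,0,0,0],
])

```text
t: 20.35
position: [0.4774, -0.0214, 0.1497]
orientation: [-0.0, 0.903, 0.43, -0.0]
wrist_force: [0.7, 0.3, -3.0]
gripper_width: 0.0518
finger_force: 18.0
```

```bash
python3 -c "
from h import *
plan(636.5,191.5,150)"
```

```text
t 20.35 pos [477.4 -21.4 149.7] phi 50.92 tilt [-0.0004  0.0002] j6 0.39 w 0.05177705287339785 F [ 0.7  0.3 -3. ]
tool shift mm [265.6 -10.7  -0.3]
```

>>> jog_arm([
  [0.3,0.0148,-0.001,0,0,0,0],
  [0.3,0.0295,-0.0012,0,0,0,0],
  [0.3,0.0295,-0.0012,0,0,0,0],
  [0.3,0.0295,-0.0012,0,0,0,0],
  [0.3,0.0295,-0.0012,0,0,0,0],
  [0.3,0.0295,-0.0012,0,0,0,0],
  [0.3,0.0295,-0.0012,0,0,0,0],
  [0.3,0.0295,-0.0012,0,0,0,0],
  [0.3,0.0295,-0.0012,0,0,0,0],
  [0.3,0.0148,-0.001,0,0,0,0],
  [0.3,0,0,0.02,0,0,0],
  [0.3,0,0,0.03,0,0,0],
  [0.3,0,0,0.02,0,0,0],
  [0.3,0,0,0,0,0,0],
  [0.3,0,0,0,0,0,0],
])

```text
t: 21.85
position: [0.6354, 0.1925, 0.0788]
orientation: [-0.001, 0.903, 0.43, -0.001]
wrist_force: [0.1, -0.3, -1.8]
gripper_width: 0.0516
finger_force: 18.0
```

```bash
python3 -c "
from h import *
plan(636.5,191.5,39)"
```

```text
t 21.85 pos [635.4 192.5  78.8] phi 50.94 tilt [-0.0026 -0.0001] j6 0.8 w 0.05155283532218672 F [ 0.1 -0.3 -1.8]
tool shift mm [-0.1  1.6 39.8]
```

>>> jog_arm([
  [0.3,0,0.001,0.015,0,0,0],
  [0.3,0,0,0.013,0,0,0],
  [0.3,0,0,0.006,0,0,0],
  [0.3,0,0,0.004,0,0,0],
  [0.3,0,0,0.001,0,0,0],
  [0.3,0,0,0,0,0,0],
  [0.3,0,0,0,0,0,0],
])

```text
t: 22.55
position: [0.6374, 0.1913, 0.0418]
orientation: [0.0, 0.903, 0.43, 0.0]
wrist_force: [0.6, -0.3, -1.8]
gripper_width: 0.0516
finger_force: 18.0
```

>>> jog_arm([
  [0.3,0,0,0.0005,0,0,0],
  [0.3,0,0,0.0005,0,0,0],
  [0.3,0,0,0,0,0,0],
])

```text
t: 22.85
position: [0.6371, 0.1913, 0.0404]
orientation: [0.0, 0.903, 0.43, 0.0]
wrist_force: [0.5, 0.7, -2.2]
gripper_width: 0.0515
finger_force: 18.0
```

>>> jog_arm([
  [0.3,0,0,0.0005,0,0,0],
  [0.3,0,0,0.0005,0,0,0],
  [0.3,0,0,0,0,0,0],
])

```text
t: 23.15
position: [0.637, 0.1913, 0.0391]
orientation: [-0.0, 0.903, 0.43, -0.0]
wrist_force: [-0.0, 0.7, -2.7]
gripper_width: 0.0518
finger_force: 18.0
```

>>> jog_arm([
  [0.3,0,0,0.0005,0,0,0],
  [0.3,0,0,0,0,0,0],
  [0.3,0,0,0,0,0,0],
])

```text
t: 23.45
position: [0.637, 0.1913, 0.0391]
orientation: [0.0, 0.903, 0.43, -0.0]
wrist_force: [-3.0, -1.3, 2.1]
gripper_width: 0.052
finger_force: 18.0
```

>>> jog_arm([
  [0.63,0,0,0,0,0,0],
  [0.7,0,0,0,0,0,0],
  [0.75,0,0,0,0,0,0],
  [0.75,0,0,0,0,0,0],
  [0.8,0,0,-0.01,0,0,0],
  [0.8,0,0,-0.03,0,0,0],
  [1,0,0,-0.03,0,0,0],
  [1,0,0,-0.02,0,0,0],
  [1,0,0,0,0,0,0],
  [1,0,0,0,0,0,0],
])

```text
t: 24.45
position: [0.6371, 0.1913, 0.1291]
orientation: [0.0, 0.903, 0.43, 0.0]
wrist_force: [-1.5, -0.3, -0.5]
gripper_width: 0.088
finger_force: 0.0
```

```bash
python3 -c "
from h import *
plan(477.5,-22,130,87)"
```

```text
t 24.45 pos [637.1 191.3 129.1] phi 50.93 tilt [0.001  0.0001] j6 0.8 w 0.08798118013807785 F [-1.5 -0.3 -0.5]
tool shift mm [-266.2   10.5   -1.1]
turn z deg -36.07 rad -0.6296
```

>>> jog_arm([
  [1,-0.015,0.0012,0,0,0,0],
  [1,-0.0295,0.0012,0,0,0,0],
  [1,-0.0295,0.0012,0,0,0,0],
  [1,-0.0295,0.0012,0,0,0,0],
  [1,-0.0295,0.0012,0,0,0,0],
  [1,-0.0295,0.0012,0,0,0,0],
  [1,-0.0295,0.0012,0,0,0,0],
  [1,-0.0295,0.0012,0,0,0,0],
  [1,-0.0295,0.0012,0,0,0,0],
  [1,-0.015,0,0,0,0,0],
  [1,0,0,0,0,0,-0.105],
  [1,0,0,0,0,0,-0.105],
  [1,0,0,0,0,0,-0.105],
  [1,0,0,0,0,0,-0.105],
  [1,0,0,0,0,0,-0.105],
  [1,0,0,0,0,0,-0.105],
  [1,0,0,0,0,0,0],
  [1,0,0,0,0,0,0],
])

```text
t: 26.25
position: [0.4774, -0.0217, 0.1281]
orientation: [-0.001, 0.726, 0.687, -0.0]
wrist_force: [-0.5, 0.4, -0.2]
gripper_width: 0.0885
finger_force: 0.0
```

```bash
python3 -c "
from h import *
plan(477.5,-22,36,87)
f=env.grab_frame('side');cv2.imwrite('pics/s5.png',f['image'][120:360,180:460].repeat(2,0).repeat(2,1))"
```

```text
t 26.25 pos [477.4 -21.7 128.1] phi 86.86 tilt [-0.001   0.0005] j6 -0.24 w 0.08850377765486576 F [-0.5  0.4 -0.2]
tool shift mm [-0.3  0.2 92.1]
turn z deg -0.14 rad -0.0024
```

View pics/s5.png

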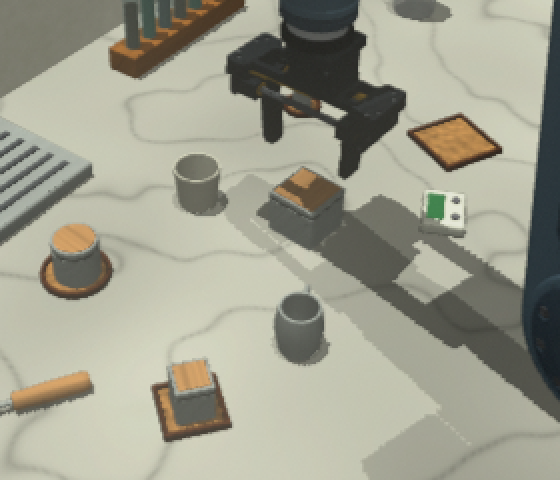

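>>> jog_arm([
  [1,0,0,0.02,0,0,0],
  [1,0,0,0.03,0,0,0],
  [1,0,0,0.03,0,0,0],
  [1,0,0,0.012,0,0,0],
  [1,0,0,0,0,0,0],
  [0.9,0,0,0,0,0,0],
  [0.8,0,0,0,0,0,0],
  [0.75,0,0,0,0,0,0],
  [0.7,0,0,0,0,0,0],
  [0.65,0,0,0,0,0,0],
  [0.6,0,0,0,0,0,0],
  [0.55,0,0,0,0,0,0],
], newtons=20)

```text
t: 27.5
position: [0.4786, -0.0222, 0.0377]
orientation: [0.001, 0.725, 0.688, 0.001]
wrist_force: [-0.6, 0.8, 6.8]
gripper_width: 0.0622
finger_force: 19.9
```

>>> jog_arm([
  [0.5,0,0,-0.005,0,0,0],
  [0.5,0,0,-0.015,0,0,0],
  [0.5,0,0,-0.025,0,0,0],
  [0.5,0,0,-0.03,0,0,0],
  [0.5,0,0,-0.015,0,0,0],
  [0.5,0,0,0,0,0,0.1],
  [0.5,0,0,0,0,0,0.105],
  [0.5,0,0,0,0,0,0.105],
  [0.5,0,0,0,0,0,0.1],
  [0.5,0,0,0,0,0,0],
  [0.5,0,0,0,0,0,0],
])

```text
t: 28.6
position: [0.4773, -0.0219, 0.1266]
orientation: [-0.0, 0.85, 0.528, -0.0]
wrist_force: [0.1, -0.3, -3.1]
gripper_width: 0.062
finger_force: 19.8
```

```bash
python3 -c "
from h import *
plan(409,-271.3,125,63.3)"
```

```text
t 28.6 pos [477.3 -21.9 126.6] phi 63.68 tilt [-0.0007  0.0002] j6 0.16 w 0.06196633288911137 F [ 0.1 -0.3 -3.1]
tool shift mm [-253.9   49.3    1.6]
turn z deg 0.38 rad 0.0067
```

>>> jog_arm([
  [0.5,-0.014,0.0028,0,0,0,0],
  [0.5,-0.0282,0.0055,0,0,0,0],
  [0.5,-0.0282,0.0055,0,0,0,0],
  [0.5,-0.0282,0.0055,0,0,0,0],
  [0.5,-0.0282,0.0055,0,0,0,0],
  [0.5,-0.0282,0.0055,0,0,0,0],
  [0.5,-0.0282,0.0055,0,0,0,0],
  [0.5,-0.0282,0.0055,0,0,0,0],
  [0.5,-0.0282,0.0055,0,0,0,0],
  [0.5,-0.014,0.0028,0,0,0,0],
  [0.5,0,0,0.025,0,0,0],
  [0.5,0,0,0.02,0,0,0],
  [0.5,0,0,0,0,0,0],
  [0.5,0,0,0,0,0,0],
])

```text
t: 30.0
position: [0.409, -0.2706, 0.0817]
orientation: [-0.001, 0.85, 0.527, -0.0]
wrist_force: [-0.0, 0.5, -1.9]
gripper_width: 0.062
finger_force: 19.9
```

```bash
python3 -c "
from h import *
plan(409,-271.3,41,63.3)"
```

```text
t 30.0 pos [ 409.  -270.6   81.7] phi 63.59 tilt [-0.0008  0.0011] j6 -0.37 w 0.0619880069154075 F [-0.   0.5 -1.9]
tool shift mm [-0.7  0.4 40.7]
turn z deg 0.29 rad 0.0051
```

>>> jog_arm([
  [0.5,0,0,0.015,0,0,0],
  [0.5,0,0,0.013,0,0,0],
  [0.5,0,0,0.006,0,0,0],
  [0.5,0,0,0.004,0,0,0],
  [0.5,0,0,0.001,0,0,0],
  [0.5,0,0,0,0,0,0],
  [0.5,0,0,0,0,0,0],
])

```text
t: 30.7
position: [0.4093, -0.2714, 0.0431]
orientation: [0.0, 0.85, 0.526, 0.0]
wrist_force: [0.4, -1.1, -2.1]
gripper_width: 0.0622
finger_force: 19.9
```

>>> jog_arm([
  [0.5,0,0,0.0005,0,0,0],
  [0.5,0,0,0.0005,0,0,0],
  [0.5,0,0,0,0,0,0],
])

```text
t: 31.0
position: [0.4091, -0.2712, 0.0418]
orientation: [0.0, 0.85, 0.526, 0.0]
wrist_force: [0.7, -1.0, -2.4]
gripper_width: 0.062
finger_force: 19.9
```

>>> jog_arm([
  [0.5,0,0,0.0005,0,0,0],
  [0.5,0,0,0.0003,0,0,0],
  [0.5,0,0,0,0,0,0],
])

```text
t: 31.3
position: [0.4092, -0.2713, 0.0418]
orientation: [0.0, 0.85, 0.526, -0.0]
wrist_force: [-2.9, 1.9, 7.1]
gripper_width: 0.062
finger_force: 19.9
```

Contact; release and retreat, then check.

>>> jog_arm([
  [0.74,0,0,0,0,0,0],
  [0.8,0,0,0,0,0,0],
  [0.9,0,0,0,0,0,0],
  [0.9,0,0,0,0,0,0],
  [0.9,0,0,-0.01,0,0,0],
  [1,0,0,-0.03,0,0,0],
  [1,0,0,-0.04,0,0,0],
  [1,0,0,-0.04,0,0,0],
  [1,0,0,-0.03,0,0,0],
  [1,-0.03,0,0,0,0,0],
  [1,-0.03,0,0,0,0,0],
  [1,-0.03,0,0,0,0,0],
  [1,-0.03,0,0,0,0,0],
  [1,0,0,0,0,0,0],
  [1,0,0,0,0,0,0],
])

```text
t: 32.8
position: [0.3553, -0.3787, 0.1913]
orientation: [-0.0, 0.851, 0.526, 0.0]
wrist_force: [-0.9, -0.2, 0.4]
gripper_width: 0.088
finger_force: 0.0
```

```bash
python3 -c "
from h import *
f=env.grab_frame('side');cv2.imwrite('pics/s6.png',cv2.resize(f['image'][120:360,180:460],None,fx=2.8,fy=2.5))
f=env.grab_frame('top');cv2.imwrite('pics/t6.png',cv2.resize(f['image'][115:265,190:450],None,fx=3,fy=3,interpolation=2))"
```

```text
(no output)
```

View pics/s6.png

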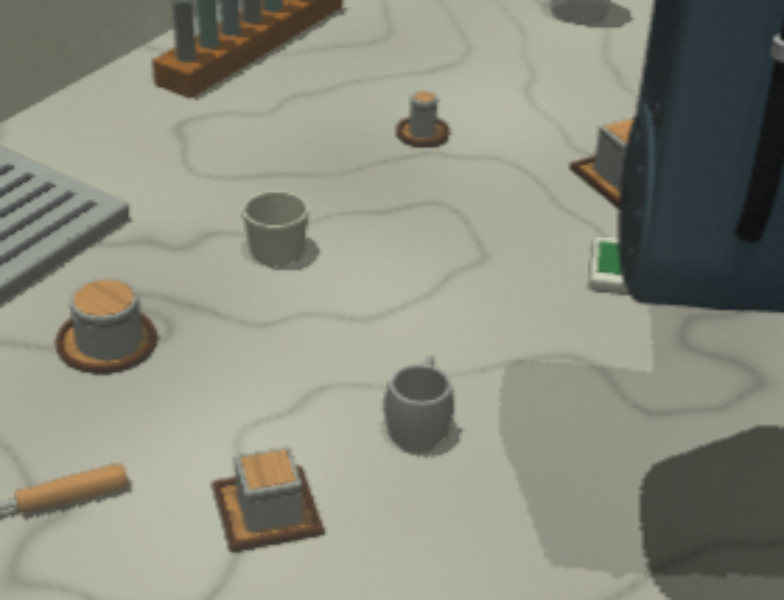

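View pics/t6.png

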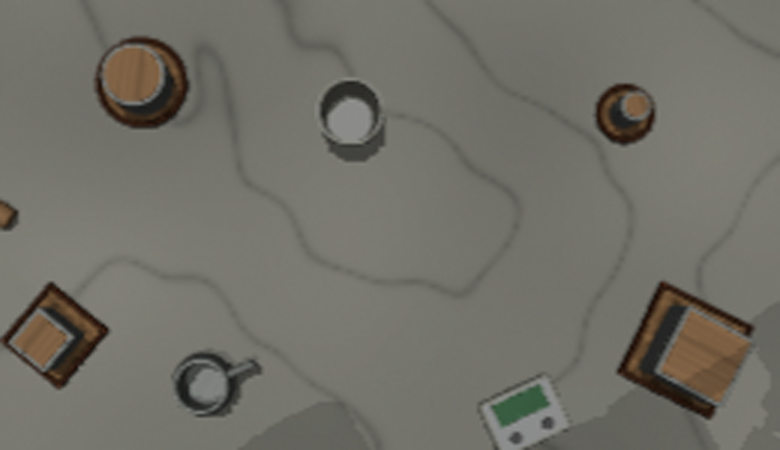

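```bash
python3 -c "
from h import *
f=env.grab_frame('top')
for n,p,z in [('SL',[(680,305),(752,343),(720,408),(655,370)],.06),('SS',[(40,306),(77,338),(44,372),(7,340)],.05),('RL',[(134,73)],.054),('RS',[(635,105)],.05)]:
    P=onz(f,uncrop(p,190,115,3),z)*1000
    e=np.diff(np.r_[P,P[:1]],axis=0)
    print(n,P.mean(0).round(1),(np.degrees(np.arctan2(e[:,1],e[:,0]))%90).round(0))
"
```

```text
SL [ 406. -269.] [62. 63. 60. 68.]
SS [420.8 260.8] [49. 46. 49. 47.]
RL [635.1 189.2] [0.]
RS [ 611.7 -219.7] [0.]
```

```bash
python3 -c "
from rig import env
print(env.job_done())"
```

```text
the job is handed in; nothing more can be done
None
```

All four tins stand upright in their matching coasters, within about 4 mm of centre and with the square tins turned to match; the cup and jug are still standing, and I handed the job in at about 33 s, with no verdict returned.

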